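# Rack the token canisters by thickness and chock the row

## Task

Put the four loose token canisters away in the frosted tray: lay them on its floor on their sides, straight across the middle of the tray, in order of thickness, with the thickest up against the end wall nearest the yellow timer and each next one snug against the one before. Then set the orange chock snug against the thinnest, lying parallel to it, so that the row cannot roll apart. Leave the timer, the chess queen and the dice tin where they stand.

Things in the scene. Friction and masses are not known exactly. Their poses are not given: they have to be found in the camera images.
- can50: The thickest token canister: a round closed tube, dark green with a bare aluminium screw cap at one end, lying on its side, free to roll; diameter 50 mm, length 56 mm, flat ends. Origin on its axis at mid length, 25 mm above what it lies on; its x axis is the tube's long axis (cap at +x; which way round does not matter).
- can42: The second thickest token canister: a round closed tube, cream white with a bare aluminium screw cap at one end, lying on its side, free to roll; diameter 42 mm, length 56 mm, flat ends. Origin on its axis at mid length, 21 mm above what it lies on; its x axis is the tube's long axis (cap at +x; which way round does not matter).
- can34: The third thickest token canister: a round closed tube, blue with a bare aluminium screw cap at one end, lying on its side, free to roll; diameter 34 mm, length 56 mm, flat ends. Origin on its axis at mid length, 17 mm above what it lies on; its x axis is the tube's long axis (cap at +x; which way round does not matter).
- can26: The thinnest token canister: a round closed tube, red with a bare aluminium screw cap at one end, lying on its side, free to roll; diameter 26 mm, length 56 mm, flat ends. Origin on its axis at mid length, 13 mm above what it lies on; its x axis is the tube's long axis (cap at +x; which way round does not matter).
- chock: Loose orange rubber bar with two sloping sides: 44 mm long (its x), flat upright ends, 36 mm wide (y) at the foot, 12 mm at the top, 20 mm high, same both ways round. Origin at the centre of its underside, z up. Snug on the floor its foot reaches under the thinnest canister, centre lines 25 mm apart seen from above: lower it over 31 mm away, then slide it in.
- tray: Frosted pale acrylic tray, fixed. Inside 130 mm (its x) by 240 mm (its y); floor 4 mm thick; walls 4 mm thick, the long side walls 14 mm above the shelf, the end walls 34 mm. Origin at the centre of its underside, on the shelf; z up. Inner faces of the end walls at y = +120 and -120 mm. Canisters lying across it have their long axis along the tray's x.
- timer: Yellow plastic winding timer standing just beyond one end wall of the tray (which end changes): round, 66 mm across, 58 mm high. Origin at the centre of its underside. It marks the end where the thickest canister goes and is not to be moved.
- queen: Walnut chess queen standing just beyond the other end wall of the tray: 86 mm high, base 36 mm across, easily knocked over. Origin at the centre of its underside, z up. Not to be moved.
- dice_tin: Stainless steel dice tin with a press-button lid, 68 by 92 mm, 38 mm high, standing off to the left. Origin at the centre of its underside. Not to be moved.
There are look-alikes about, which are no part of the job. Leave any pink or red look-alike of the can42 alone.

How it is judged:
By the outcome, as a careful person would: the job done as asked, in the order asked, and still so for the second after the job is handed in, with the robot touching nothing.
It also fails if it takes over 122 s, if anything falls off the work surface, if the arm or the gripper's body presses on something with over 40 N, if the wrist force passes 120 N, or if a joint passes its speed limit or range.

## Robot

A 6-joint arm with a two-finger parallel gripper is mounted at the origin on the work surface. World frame = base frame: x ahead of the robot, y to its left, z up, the work surface at z = 0. Lengths are in mm, angles in rad, forces in N, time in s.
With the tool pointing down it reaches from about 425 to 925 mm from the base axis. Payload 12.5 kg.
Tool frame: the origin (TCP) lies midway between the tips of the shut fingers; the grasp point (between the pads) lies robot.tcp_to_grasp behind it (robot.tcp_to_grasp is the distance from the TCP to the grasp point, in mm); z points along the fingers, y is the line along which they close (so a half turn about z gives the same grasp; the last joint's range is limited). The gripper opens to 85 mm and grips with 20 to 120 N. Pads are 22 mm wide; open, the fingers measure 114 mm over their backs; the gripper's body (76 mm by 85 mm) begins 54 mm behind the grasp point. The pads swing forward as they close: fully open they stand 13 mm farther back than shut.
Start: joints at [-1.399, 0.491, 1.559, -0, 1.092, -0.106], TCP at [171.423, -601.048, 231.327] pointing down, gripper open.
Joint ranges: [-3.1, 3.1], [-0.84, 2.19], [0.05, 2.79], [-1.13, 4.28], [0.06, 2.93], [-2.69, 2.69]. Speed limits (rad/s): [2.22, 2.22, 2.79, 3.14, 3.14, 3.14].

## Interface

Orientations are given as a unit quaternion [w, x, y, z].
In Python, from station import robot gives the robot as it stands.
- The arm moves only by the tool jog_arm, never from a script. Its argument "series" is text: rows parted by semicolons, each of 6 numbers parted by spaces: the shift along the tool's x, y, z in m, then the turn, a rotation vector about the tool's x, y, z in degrees. In form: tx ty tz ax ay az; .... A call has 1 to 10 rows; each row shifts and turns the commanded pose from where the row before left it, along the tool's axes as they then stand; what a row does not reach is not made up. A row lasts 1/8 s, in which the tool goes at most 62.5 mm and 10.7 degrees, less where a joint would pass 70% of its speed; a pose out of reach is approached as far as the arm can. A call is refused whole if a number of a shift passes 0.0625 or a number of a turn 10.7, either way. A call with a gripper value outside its range is refused whole. "hand" is the closure, from -1 (fully open) to 1 (shut), set as the call begins (left out, the last holds). The fingers move at their own pace and stop on an object; "newtons" is the grip in N (left out, the last holds). Time passes only in rows, so rows that do not move let the fingers close. It gives the time, the measured TCP pose, the force, the opening and the grip force at its end, in the units of the state.
- robot.state(): the state, without advancing time (a new reading comes with each control period).
- robot.read_camera(name): name is "side" or "top"; returns (picture, depth): 480x640x3 uint8, red, green, blue; 480x640 float32, mm along the optical axis (not along the pixel's ray), 0 where there is no reading.
- robot.camera_params(name): a dict with "vertical_fov" (degrees; the focal length in pixels is half the picture's height over the tangent of half this angle, whatever the lens; pixels are square), "cx", "cy" (the principal point, pixels), "camera_from_world" (4x4, takes a point from world to camera coordinates). Camera axes: x right, y up, looking along -z (the intrinsics and any distortion apply to the point x, -y, -z); pixel columns grow to the right and rows downward; lengths in mm; the calibration is good to about 2 mm. A picture is of the moment at which its call begins. camera_params takes no time and is no camera call.
- robot.job_done(): hands the job in; it is judged then, once.
The state is a dict: "time_s": time; "qpos": joint angles; "joint_vel": joint speeds; "tau": joint torques, N m; "tool_pos": TCP position; "orientation": TCP orientation; "ft_force": force on the tool from outside, world axes, zero at the start; "wrist_torque": the same for the moment, N m; "opening": opening from 0.0 (shut) to 1.0 (fully open); "finger_force": force on a finger pad.
Only numpy, scipy, OpenCV 4.12 (cv2) and the standard library are available. Lean on these libraries where they do the work, as an engineer would, in place of code of your own. Each camera call takes 0.05 s, during which the arm holds its last target. There are 200 camera calls.

## Working session

There is one attempt and no reset: what is moved stays moved. The work goes in short steps, Python scripts to look and compute and a tool call to move; the robot and the scene stay as the last step left them, time stands still between calls to the robot, and variables do not carry over. Pictures are saved under pics/ and viewed, at most 14 in all, crops included, and the job is handed in when it is done.

Besides the shell and the picture viewer there is one more tool, called after ">>>" as name(argument=value, ...) on one line, values as JSON. jog_arm: Moves the arm, as the interface text tells. Its arguments: {"type":"object","properties":{"series":{"type":"string"},"hand":{"type":"number"},"newtons":{"type":"number"}},"required":["series"]}

```bash
mkdir -p pics; ls
python3 - <<'E'
from station import robot
import cv2,numpy as np
for n in("top","side"):
    p,d=robot.read_camera(n); np.savez(f"pics/{n}0.npz",p=p,d=d)
    cv2.imwrite(f"pics/{n}0.png",p[:,:,::-1]); print(robot.camera_params(n))
print(robot.state(),robot.tcp_to_grasp)
E
```

```text
pics
{'vertical_fov': 45.70977704325163, 'cx': 325.53215235114305, 'cy': 261.5658710942038, 'camera_from_world': array([[ 2.39196740e-02, -9.99621822e-01,  1.35669342e-02,
         2.16604697e+01],
       [ 9.95900347e-01,  2.50104554e-02,  8.69308716e-02,
        -5.18991673e+02],
       [-8.72373115e-02,  1.14319563e-02,  9.96121961e-01,
        -1.41188406e+03],
       [ 0.00000000e+00,  0.00000000e+00,  0.00000000e+00,
         1.00000000e+00]])}
{'vertical_fov': 48.619066837861475, 'cx': 323.7258835578625, 'cy': 248.38224486466683, 'camera_from_world': array([[-6.82081284e-01, -7.30975097e-01, -2.09887918e-02,
         3.91190480e+02],
       [ 4.68580691e-01, -4.58912980e-01,  7.54871521e-01,
        -2.71336602e+02],
       [-5.61424313e-01,  5.05048794e-01,  6.55536770e-01,
        -9.16766262e+02],
       [ 0.00000000e+00,  0.00000000e+00,  0.00000000e+00,
         1.00000000e+00]])}
{'time_s': 0.1, 'qpos': array([-1.39858598e+00,  4.91492128e-01,  1.55938412e+00, -2.09594273e-05,
        1.09170583e+00, -1.05612183e-01]), 'joint_vel': array([-0.00056552, -0.00082604, -0.00122724,  0.00203063,  0.00120445,
        0.00099103]), 'tau': array([ 3.51051523e-03, -6.19450378e+01, -2.62026143e+01, -2.99540659e-05,
        2.92827855e-03,  4.68764185e-06]), 'tool_pos': array([ 171.38970536, -600.83491715,  230.79213359]), 'orientation': array([-4.94125748e-04,  9.90366544e-01,  1.38469723e-01, -2.57626354e-05]), 'ft_force': array([0.51892231, 0.33986447, 0.38652853]), 'wrist_torque': array([-0.04468866, -0.02388863,  0.05121352]), 'finger_force': 0.0, 'opening': 0.9987359945417568} 18.700000000000003
```

View pics/top0.png

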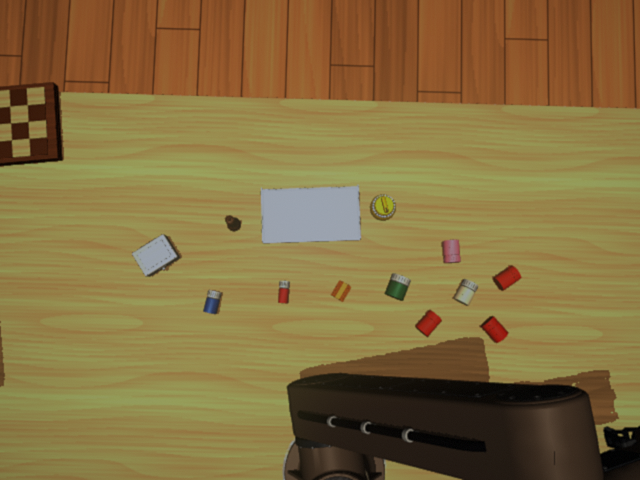

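View pics/side0.png

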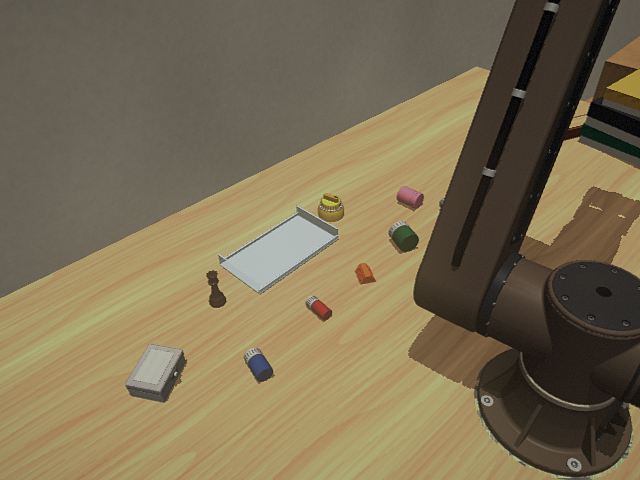

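```bash
cat > h.py <<'E'
from station import robot
import cv2,numpy as np
def cam(n):
    c=robot.camera_params(n); f=240/np.tan(np.radians(c["vertical_fov"]/2)); return f,c["cx"],c["cy"],np.array(c["camera_from_world"])
def pix(n,u,v,z):
    "world point on height z seen at pixel"
    f,cx,cy,T=cam(n); R,t=T[:3,:3],T[:3,3]
    o=-R.T@t; r=R.T@np.array([(u-cx)/f,-(v-cy)/f,-1]); return o+r*(z-o[2])/r[2]
def cloud(n,d):
    f,cx,cy,T=cam(n); v,u=np.mgrid[:480,:640]
    p=np.stack([(u-cx)/f*d,-(v-cy)/f*d,-d],-1); return (p-T[:3,3])@T[:3,:3]
def proj(n,P):
    f,cx,cy,T=cam(n); q=T[:3,:3]@np.array(P)+T[:3,3]; return cx-f*q[0]/q[2],cy+f*q[1]/q[2]
E
python3 - <<'E'
from h import *
for n in("top","side"):
    D=np.load(f"pics/{n}0.npz"); p,d=D["p"],D["d"]; W=cloud(n,d)
    for q in([(100,250),(300,350),(250,120),(550,220),(310,215)] if n=="top" else [(60,380),(200,420),(400,330),(280,250)]): print(n,q,W[q[1],q[0]].round(1))
    Z=W[...,2]; m=((Z>7)&(Z<120)&(d>0)&(W[...,0]>380)&(W[...,0]<860)).astype(np.uint8)
    k,L,S,_=cv2.connectedComponentsWithStats(m)
    for i in range(1,k):
        if S[i,4]<25: continue
        P=W[L==i]; r=cv2.minAreaRect(P[:,:2].astype(np.float32))
        print(S[i],np.round(r[0],1),np.round(r[1],1),round(r[2],1),"zmax",np.percentile(P[:,2],[50,95]).round(1),p[L==i].mean(0).round())
p=np.load("pics/top0.npz")["p"]
cv2.imwrite("pics/c1.png",cv2.resize(p[175:345,190:350,::-1],None,fx=3.5,fy=3.5,interpolation=2)) 
cv2.imwrite("pics/c2.png",cv2.resize(p[180:320,320:490,::-1],None,fx=4,fy=4,interpolation=2))
E
```

```text
top (100, 250) [535.6 610.3  -1.7]
top (300, 350) [294.6  93.2  -2.3]
top (250, 120) [8.86e+02 2.40e+02 6.00e-01]
top (550, 220) [ 642.5 -543.5    1.9]
top (310, 215) [638.9  76.9   4.5]
[   0  119   62   47 2571] [803.2 794.7] [113.  154.9] 0.2 zmax [29.8 35. ] [85. 60. 31.]
[261 184 100  59 800] [640.7  74.7] [144.  251.8] 4.4 zmax [14.6 36.4] [150. 156. 161.]
[370 194  26  27 533] [ 663.  -107.4] [66.3 64.1] 0.3 zmax [41.3 58.9] [131. 125.  53.]
[338 206  10  10  30] [651.9  -6.2] [22.9 23.2] 2.1 zmax [ 8.  10.5] [155. 162. 174.]
[224 215  17  16 179] [610.9 275.5] [33.3 41.6] 0.5 zmax [29.1 84.4] [65. 51. 31.]
[ 132  234   48   43 1175] [520.4 460.6] [ 85.4 108.2] 41.7 zmax [38.1 43.2] [139. 144. 146.]
[442 240  19  23 383] [ 552.8 -282.4] [56. 43.] 4.7 zmax [38.1 45.6] [144.  90.  94.]
[492 265  30  27 428] [ 490.4 -428.8] [47.9 69.2] 35.5 zmax [37.4 44.8] [127.  40.  23.]
[384 273  27  28 472] [ 458.3 -145.8] [49.4 59. ] 69.9 zmax [46.1 53.4] [76. 89. 61.]
[453 279  25  27 403] [ 454.2 -320.2] [41.6 64.5] 62.7 zmax [38.2 45. ] [131. 128. 103.]
[278 281  12  23 230] [440.4 139. 
[... 893 characters left out ...]
439 196   6  12  31] [ 476.7 -312.3] [10.4 17.5] 42.4 zmax [28.6 39. ] [109. 103.  89.]
[ 218  206  120   86 1297] [639.8  79. ] [145.5 252.3] 3.3 zmax [14.4 33.4] [142. 145. 140.]
[388 221  31  30 603] [ 458.4 -144.3] [52.  61.2] 70.9 zmax [38.7 49.3] [74. 81. 59.]
[356 263  18  19 202] [444.9  -2.3] [27.5 47.4] 62.2 zmax [16.5 20.6] [151.  87.  48.]
[206 270  19  36 359] [607.1 275.4] [29.6 30.4] 34.8 zmax [37.5 81.1] [75. 62. 44.]
[305 295  27  25 337] [439.4 142.6] [25.5 58.8] 87.8 zmax [21.9 25.8] [129.  79.  67.]
[ 125  344   60   57 2239] [519.2 461.4] [77.2 94.7] 33.8 zmax [37.1 40. ] [139. 137. 126.]
[244 348  29  34 590] [409.6 318.1] [34.  58.7] 78.6 zmax [29.4 34.5] [84. 85. 96.]
```

View pics/c1.png

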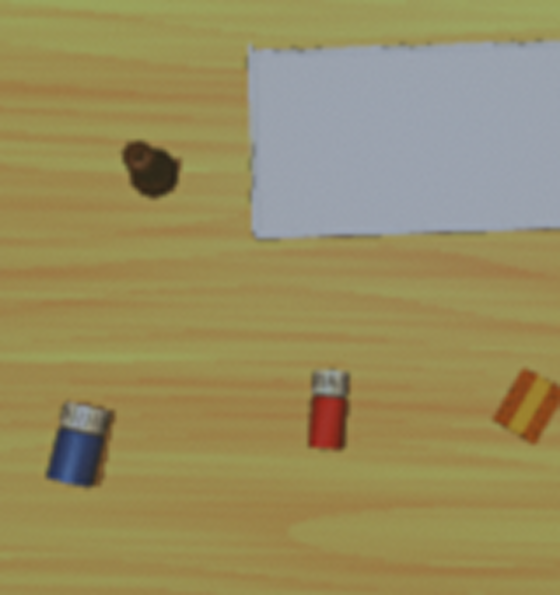

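View pics/c2.png

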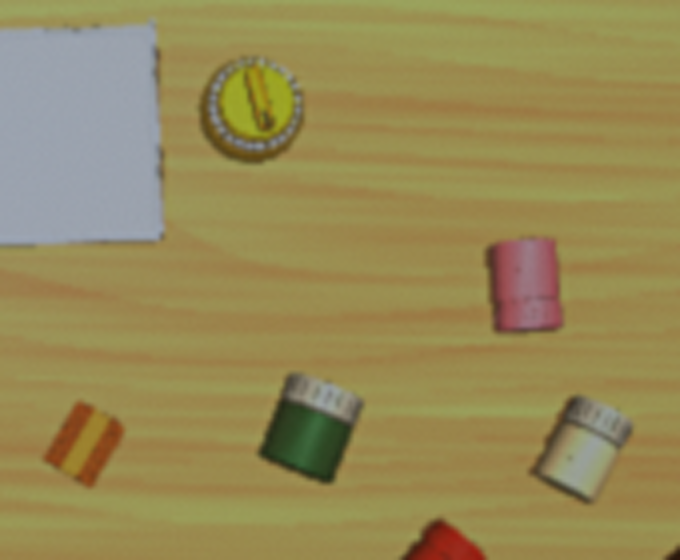

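Run:
```python
from h import *
for q in[(261.4,189.3,34),(358.7,185.8,34),(262.9,243.3,0),(360.75,240,0)]: print(q,pix("top",*q).round(1))
for n in("top","side"):
    D=np.load(f"pics/{n}0.npz"); W=cloud(n,D["d"]); Z=W[...,2]
    for s in(1,-1):
        m=(Z>22)&(Z<45)&(abs(W[...,0]-640)<80)&(abs(s*(W[...,1]-77)-120)<14); P=W[m]
        print(n,s,m.sum(),P.mean(0).round(1),np.polyfit(P[:,0],P[:,1],1).round(3),P[:,0].min().round(1),P[:,0].max().round(1))
p=np.load("pics/side0.npz")["p"]
cv2.imwrite("pics/c3.png",cv2.resize(p[185:305,200:350,::-1],None,fx=5,fy=5,interpolation=2))
```

```text
(261.4, 189.3, 34) [696.2 200.6  34. ]
(358.7, 185.8, 34) [711.8 -44.8  34. ]
(262.9, 243.3, 0) [563.2 195.7   0. ]
(360.75, 240, 0) [578.1 -55.    0. ]
top 1 109 [632.4 197.2  33.1] [6.00000e-02 1.59086e+02] 564.6 700.2
top -1 109 [647.2 -45.3  33.6] [ 6.2000e-02 -8.5278e+01] 578.7 716.8
side 1 214 [627.4 200.6  29.3] [6.40000e-02 1.60681e+02] 561.9 700.1
side -1 195 [643.1 -42.5  29.1] [ 5.5000e-02 -7.7848e+01] 578.4 715.7
```

View pics/c3.png

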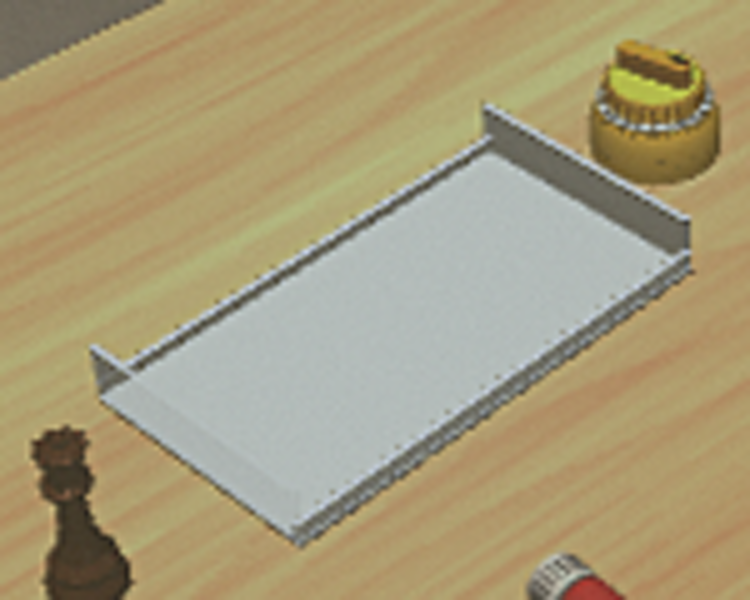

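```bash
cat >> h.py <<'E'
from scipy.spatial.transform import Rotation as Ro
def go(x,y,psi,z=None):
    s=robot.state(); w,a,b,c=s["orientation"]; M=Ro.from_quat([a,b,c,w]).as_matrix()
    p0=np.degrees(np.arctan2(M[1,0],M[0,0])); p=s["tool_pos"]; v=np.array([x,y,p[2] if z is None else z])-p
    f=lambda q:(np.array([[np.cos(q),np.sin(q)],[np.sin(q),-np.cos(q)]])@v[:2]).round(1)
    print("t",s["time_s"],"pos",p.round(1),"psi",p0.round(1),"tilt z",M[:,2].round(3),"F",s["ft_force"].round(1),"open",round(s["opening"],3))
    print("az",round(p0-psi,1),"shift in tool axes now",f(np.radians(p0)),"after turn",f(np.radians(psi)),"tz",round(-v[2],1))
E
python3 -c "
from h import *
go(458.5,-145,70,0)"
```

```text
t 0.1 pos [ 171.4 -600.8  230.8] psi 15.9 tilt z [-0.     0.001 -1.   ] F [0.5 0.3 0.4] open 0.999
az -54.1 shift in tool axes now [ 401.1 -359.6] after turn [526.5 113.9] tz 230.8
```

>>> jog_arm(series="0.0401 -0.036 0 0 0 0;0.0401 -0.036 0 0 0 0;0.0401 -0.036 0 0 0 0;0.0401 -0.036 0 0 0 0;0.0401 -0.036 0 0 0 0;0.0401 -0.036 0 0 0 0;0.0401 -0.036 0 0 0 0;0.0401 -0.036 0 0 0 0;0.0401 -0.036 0 0 0 0;0.0401 -0.036 0 0 0 0", hand=-1, newtons=30)

```text
time_s: 1.35
tool_pos: [459.0, -143.2, 231.2]
orientation: [0.0, 0.99, 0.138, -0.0]
ft_force: [1.0, -0.3, 0.4]
opening: 0.999
finger_force: 0.0
```

>>> jog_arm(series="0 0 0.02 0 0 -7.73;0 0 0.02 0 0 -7.73;0 0 0.02 0 0 -7.73;0 0 0.02 0 0 -7.73;0 0 0.02 0 0 -7.73;0 0 0.02 0 0 -7.73;0 0 0.02 0 0 -7.73;0 0 0 0 0 0;0 0 0 0 0 0")

```text
time_s: 2.48
tool_pos: [458.5, -145.0, 91.8]
orientation: [0.0, 0.82, 0.573, 0.0]
ft_force: [-0.2, -0.7, 0.4]
opening: 1.0
finger_force: 0.0
```

```bash
python3 -c "
from h import *
go(458.5,-145,70,0)"
```

```text
t 2.475 pos [ 458.5 -145.    91.8] psi 69.9 tilt z [ 0. -0. -1.] F [-0.2 -0.7  0.4] open 1.0
az -0.1 shift in tool axes now [-0. -0.] after turn [-0. -0.] tz 91.8
```

>>> jog_arm(series="0 0 0.03 0 0 0;0 0 0.03 0 0 0;0 0 0.0307 0 0 0;0 0 0 0 0 0")

```text
time_s: 2.98
tool_pos: [457.9, -144.7, -0.0]
orientation: [-0.001, 0.82, 0.573, -0.001]
ft_force: [0.5, -0.0, 0.4]
opening: 0.998
finger_force: 0.0
```

>>> jog_arm(series="0 0 0 0 0 0;0 0 0 0 0 0;0 0 0 0 0 0;0 0 0 0 0 0;0 0 0 0 0 0;0 0 0 0 0 0", hand=1, newtons=30)

```text
time_s: 3.72
tool_pos: [458.8, -145.1, 2.1]
orientation: [0.001, 0.819, 0.574, 0.001]
ft_force: [-0.8, -0.1, 4.9]
opening: 0.651
finger_force: 31.2
```

Run:
```python
from h import *
go(644,-2,93.4,8)
p,d=robot.read_camera("side"); cv2.imwrite("pics/g1.png",cv2.resize(p[170:290,340:490,::-1],None,fx=4,fy=4,interpolation=2))
```

```text
t 3.725 pos [ 458.8 -145.1    2.1] psi 70.0 tilt z [ 0.002 -0.001 -1.   ] F [-0.8 -0.1  4.9] open 0.651
az -23.4 shift in tool axes now [197.8 125.1] after turn [131.9 193.3] tz -5.9
```

View pics/g1.png

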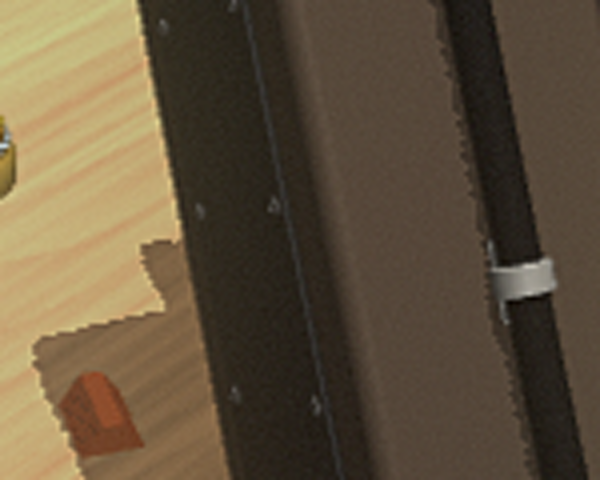

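>>> jog_arm(series="0 0 -0.02 0 0 0;0 0 -0.03 0 0 0;0 0 -0.03 0 0 0;0.0396 0.025 0 0 0 0;0.0396 0.025 0 0 0 0;0.0396 0.025 0 0 0 0;0.0396 0.025 0 0 0 0;0.0396 0.025 0 0 0 0")

```text
time_s: 4.78
tool_pos: [644.6, -0.3, 81.9]
orientation: [0.0, 0.819, 0.574, 0.0]
ft_force: [0.9, -0.4, -2.4]
opening: 0.651
finger_force: 33.0
```

>>> jog_arm(series="0 0 0 0 0 -7.8;0 0 0 0 0 -7.8;0 0 0 0 0 -7.8;0 0 0 0 0 0;0 0 0 0 0 0")

```text
time_s: 5.4
tool_pos: [643.4, -1.5, 81.2]
orientation: [0.0, 0.687, 0.727, 0.0]
ft_force: [0.1, -0.1, -1.4]
opening: 0.656
finger_force: 33.0
```

Run:
```python
from h import *
go(644,-2,93.4,9)
p,d=robot.read_camera("side"); cv2.imwrite("pics/g2.png",cv2.resize(p[130:330,180:430,::-1],None,fx=3,fy=3,interpolation=2))
```

```text
t 5.4 pos [643.4  -1.5  81.2] psi 93.3 tilt z [ 0.001 -0.    -1.   ] F [ 0.1 -0.1 -1.4] open 0.656
az -0.1 shift in tool axes now [-0.5  0.5] after turn [-0.5  0.5] tz 72.2
```

View pics/g2.png

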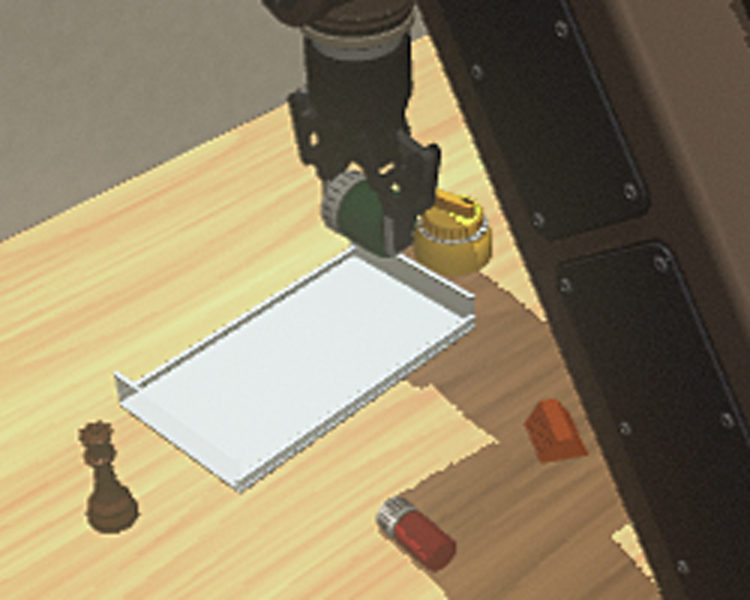

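>>> jog_arm(series="0 0 0.025 0 0 0;0 0 0.025 0 0 0;0 0 0.02 0 0 0;0 0 0 0 0 0;0 0 0 0 0 0")

```text
time_s: 6.08
tool_pos: [643.8, -1.6, 11.2]
orientation: [0.0, 0.686, 0.728, 0.0]
ft_force: [0.2, -0.0, -0.7]
opening: 0.651
finger_force: 32.9
```

>>> jog_arm(series="0 0 0.0015 0 0 0;0 0 0.0015 0 0 0;0 0 0.0015 0 0 0;0 0 0 0 0 0;0 0 0 0 0 0")

```text
time_s: 6.7
tool_pos: [643.5, -1.5, 6.2]
orientation: [0.0, 0.686, 0.728, 0.0]
ft_force: [0.6, -0.4, -0.2]
opening: 0.651
finger_force: 33.1
```

>>> jog_arm(series="-0.005 0 0 0 0 0;-0.004 0 0 0 0 0;-0.002 0 0 0 0 0;0 0 0 0 0 0;0 0 0 0 0 0")

```text
time_s: 7.32
tool_pos: [644.2, -12.7, 6.1]
orientation: [0.0, 0.686, 0.728, -0.0]
ft_force: [-0.3, -1.7, 0.7]
opening: 0.654
finger_force: 33.2
```

>>> jog_arm(series="-0.001 0 0 0 0 0;-0.001 0 0 0 0 0;0 0 0 0 0 0;0 0 0 0 0 0")

```text
time_s: 7.82
tool_pos: [644.3, -14.4, 6.1]
orientation: [0.0, 0.686, 0.728, 0.0]
ft_force: [0.5, 0.9, 1.3]
opening: 0.654
finger_force: 33.3
```

>>> jog_arm(series="-0.001 0 0 0 0 0;-0.001 0 0 0 0 0;0 0 0 0 0 0;0 0 0 0 0 0")

```text
time_s: 8.32
tool_pos: [644.4, -16.6, 6.1]
orientation: [0.0, 0.686, 0.728, -0.0]
ft_force: [0.0, 0.4, 2.5]
opening: 0.653
finger_force: 33.3
```

>>> jog_arm(series="-0.001 0 0 0 0 0;-0.001 0 0 0 0 0;0 0 0 0 0 0;0 0 0 0 0 0")

```text
time_s: 8.82
tool_pos: [644.4, -17.4, 6.1]
orientation: [-0.0, 0.686, 0.728, 0.0]
ft_force: [-0.2, 9.8, 3.3]
opening: 0.654
finger_force: 33.5
```

>>> jog_arm(series="-0.001 0 0 0 0 0;-0.001 0 0 0 0 0;0 0 0 0 0 0;0 0 0 0 0 0")

```text
time_s: 9.32
tool_pos: [644.4, -17.6, 6.2]
orientation: [-0.001, 0.686, 0.728, 0.001]
ft_force: [0.8, 23.4, 4.0]
opening: 0.653
finger_force: 33.6
```

>>> jog_arm(series="0.0018 0 0 0 0 0;0 0 0 0 0 0;0 0 0 0 0 0")

```text
time_s: 9.7
tool_pos: [644.4, -17.5, 6.2]
orientation: [-0.0, 0.686, 0.728, 0.0]
ft_force: [-0.9, 11.2, 2.2]
opening: 0.65
finger_force: 33.5
```

>>> jog_arm(series="0 0 0 0 0 0;0 0 0 0 0 0;0 0 0 0 0 0;0 0 0 0 0 0", hand=-0.8)

```text
time_s: 10.2
tool_pos: [644.4, -18.9, 6.0]
orientation: [0.0, 0.686, 0.728, -0.0]
ft_force: [-1.2, -0.5, 0.4]
opening: 0.898
finger_force: 0.0
```

>>> jog_arm(series="0 0 -0.02 0 0 0;0 0 -0.04 0 0 0;0 0 -0.05 0 0 0;0 0 -0.04 0 0 0;0 0 0 0 0 0")

```text
time_s: 10.82
tool_pos: [645.7, -18.8, 160.9]
orientation: [0.003, 0.686, 0.728, 0.002]
ft_force: [0.2, 0.2, -1.0]
opening: 0.902
finger_force: 0.0
```

Run:
```python
from h import *
go(454.2,-319,62.5,3)
p,d=robot.read_camera("side"); cv2.imwrite("pics/g3.png",cv2.resize(p[160:310,200:400,::-1],None,fx=4,fy=4,interpolation=2))
```

```text
t 10.825 pos [645.7 -18.8 160.9] psi 93.4 tilt z [ 0.007 -0.001 -1.   ] F [ 0.2  0.2 -1. ] open 0.902
az 30.9 shift in tool axes now [-288.2 -209.2] after turn [-354.7  -31.3] tz 157.9
```

View pics/g3.png

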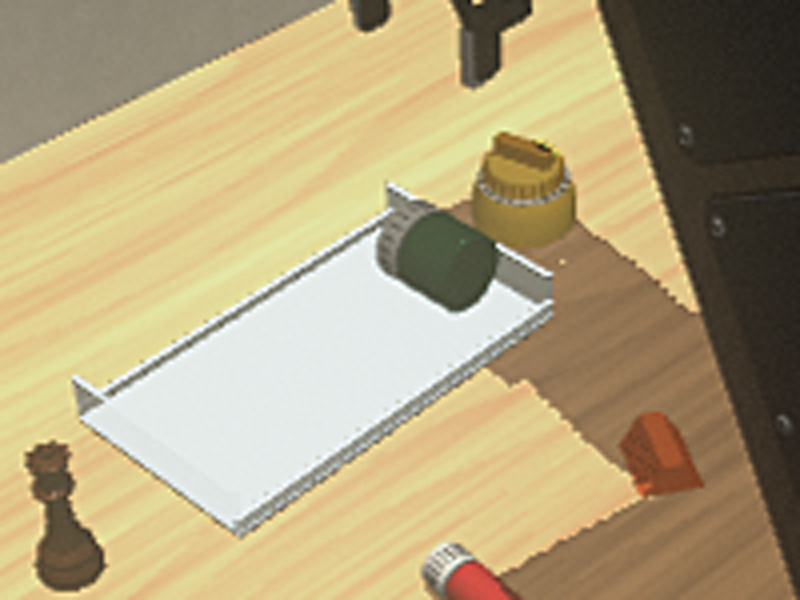

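>>> jog_arm(series="-0.0412 -0.0299 0 0 0 0;-0.0412 -0.0299 0 0 0 0;-0.0412 -0.0299 0 0 0 0;-0.0412 -0.0299 0 0 0 0;-0.0412 -0.0299 0 0 0 0;-0.0412 -0.0299 0 0 0 0;-0.0412 -0.0299 0 0 0 0;0 0 0 0 0 0", hand=-1)

```text
time_s: 11.88
tool_pos: [450.9, -321.2, 155.5]
orientation: [-0.001, 0.687, 0.727, -0.0]
ft_force: [1.0, -0.8, 0.6]
opening: 1.0
finger_force: 0.0
```

>>> jog_arm(series="0 0 0.025 0 0 7.7;0 0 0.025 0 0 7.7;0 0 0.025 0 0 7.7;0 0 0.02 0 0 7.7;0 0 0 0 0 0;0 0 0 0 0 0")

```text
time_s: 12.62
tool_pos: [453.2, -318.7, 61.6]
orientation: [0.0, 0.853, 0.521, 0.0]
ft_force: [-0.0, 0.3, -0.5]
opening: 0.998
finger_force: 0.0
```

Run:
```python
from h import *
go(454.2,-319,62.5,3)
p,d=robot.read_camera("top"); np.savez("pics/t4.npz",p=p,d=d)
a=cv2.resize(p[170:320,240:400,::-1],None,fx=3,fy=3,interpolation=2);b=cv2.resize(p[210:360,400:500,::-1],None,fx=3,fy=3,interpolation=2)
cv2.imwrite("pics/g4.png",np.hstack([a,b]))
```

```text
t 12.625 pos [ 453.2 -318.7   61.6] psi 62.8 tilt z [ 0. -0. -1.] F [-0.   0.3 -0.5] open 0.998
az 0.3 shift in tool axes now [0.2 1. ] after turn [0.2 1. ] tz 58.6
```

View pics/g4.png

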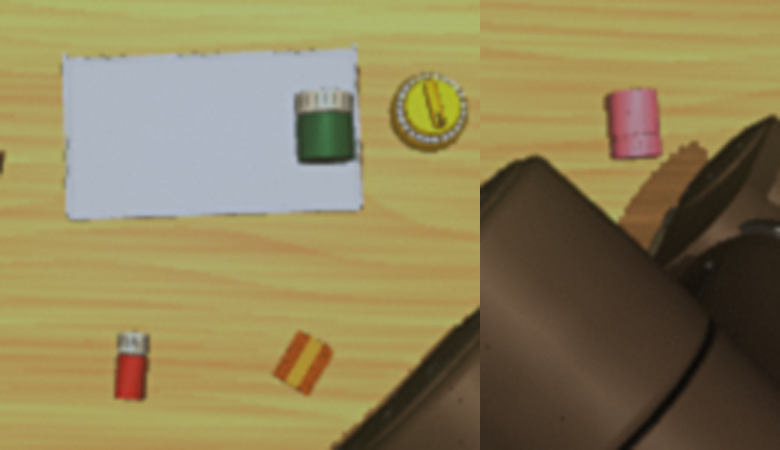

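>>> jog_arm(series="0 0.001 0.02 0 0 0;0 0 0.02 0 0 0;0 0 0.0186 0 0 0;0 0 0 0 0 0")

```text
time_s: 13.18
tool_pos: [453.5, -319.3, 2.3]
orientation: [-0.0, 0.854, 0.52, -0.0]
ft_force: [0.3, -0.3, 0.2]
opening: 1.002
finger_force: 0.0
```

>>> jog_arm(series="0 0 0 0 0 0;0 0 0 0 0 0;0 0 0 0 0 0;0 0 0 0 0 0;0 0 0 0 0 0;0 0 0 0 0 0", hand=1, newtons=30)

```text
time_s: 13.92
tool_pos: [454.1, -319.8, 3.6]
orientation: [0.001, 0.854, 0.52, 0.0]
ft_force: [-0.8, 1.3, 6.8]
opening: 0.653
finger_force: 31.3
```

Run:
```python
from h import *
go(641.8,43,93.4,8)
```

```text
t 13.925 pos [ 454.1 -319.8    3.6] psi 62.6 tilt z [ 0.001 -0.001 -1.   ] F [-0.8  1.3  6.8] open 0.653
az -30.8 shift in tool axes now [408.5   0. ] after turn [351.  208.9] tz -4.4
```

>>> jog_arm(series="0 0 -0.03 0 0 0;0 0 -0.045 0 0 0;0 0 -0.045 0 0 0;0.051 0 0 0 0 0;0.051 0 0 0 0 0;0.051 0 0 0 0 0;0.051 0 0 0 0 0;0.051 0 0 0 0 0;0.051 0 0 0 0 0;0.051 0 0 0 0 0")

```text
time_s: 15.18
tool_pos: [618.4, -0.9, 123.0]
orientation: [0.0, 0.854, 0.52, 0.0]
ft_force: [1.1, -0.5, -1.3]
opening: 0.655
finger_force: 33.1
```

>>> jog_arm(series="0.0515 0 0 0 0 0;0 0 0 0 0 -7.7;0 0 0 0 0 -7.7;0 0 0 0 0 -7.7;0 0 0 0 0 -7.7;0 0 0 0 0 0;0 0 0 0 0 0")

```text
time_s: 16.05
tool_pos: [641.4, 43.2, 122.6]
orientation: [0.0, 0.687, 0.727, 0.0]
ft_force: [-0.7, 0.2, -1.1]
opening: 0.652
finger_force: 33.1
```

Run:
```python
from h import *
go(641.8,43,93.4,9)
```

```text
t 16.05 pos [641.4  43.2 122.6] psi 93.3 tilt z [ 0. -0. -1.] F [-0.7  0.2 -1.1] open 0.652
az -0.1 shift in tool axes now [-0.2  0.4] after turn [-0.2  0.4] tz 113.6
```

>>> jog_arm(series="0 0 0.04 0 0 0;0 0 0.04 0 0 0;0 0 0.025 0 0 0;0 0 0.006 0 0 0;0 0 0.0035 0 0 0;0 0 0 0 0 0;0 0 0 0 0 0")

```text
time_s: 16.92
tool_pos: [641.9, 43.2, 8.9]
orientation: [0.001, 0.686, 0.728, 0.0]
ft_force: [0.4, 0.5, -0.4]
opening: 0.654
finger_force: 33.0
```

>>> jog_arm(series="-0.005 0 0 0 0 0;-0.004 0 0 0 0 0;-0.002 0 0 0 0 0;0 0 0 0 0 0;0 0 0 0 0 0")

```text
time_s: 17.55
tool_pos: [642.1, 32.3, 8.0]
orientation: [0.0, 0.686, 0.728, -0.0]
ft_force: [0.4, 0.5, -1.5]
opening: 0.652
finger_force: 33.0
```

>>> jog_arm(series="-0.001 0 0 0 0 0;-0.001 0 0 0 0 0;0 0 0 0 0 0;0 0 0 0 0 0")

```text
time_s: 18.05
tool_pos: [642.3, 30.3, 8.0]
orientation: [0.0, 0.686, 0.728, -0.0]
ft_force: [0.0, 0.3, -1.0]
opening: 0.654
finger_force: 33.0
```

>>> jog_arm(series="-0.001 0 0 0 0 0;-0.001 0 0 0 0 0;0 0 0 0 0 0;0 0 0 0 0 0")

```text
time_s: 18.55
tool_pos: [642.4, 28.3, 8.0]
orientation: [0.0, 0.686, 0.728, -0.0]
ft_force: [1.0, 2.0, -1.2]
opening: 0.651
finger_force: 33.0
```

Starting contact; go 1 mm further, then lower 0.5 mm.

>>> jog_arm(series="-0.001 0 0 0 0 0;0 0 0.0005 0 0 0;0 0 0 0 0 0;0 0 0 0 0 0")

```text
time_s: 19.05
tool_pos: [642.4, 28.2, 7.7]
orientation: [-0.0, 0.686, 0.728, 0.0]
ft_force: [-1.2, 8.6, 2.0]
opening: 0.651
finger_force: 33.5
```

>>> jog_arm(series="-0.0005 0 0 0 0 0;0 0 0 0 0 0;0 0 0 0 0 0")

```text
time_s: 19.42
tool_pos: [642.4, 28.2, 7.8]
orientation: [-0.0, 0.686, 0.728, 0.0]
ft_force: [-0.7, 12.0, 2.4]
opening: 0.648
finger_force: 33.5
```

>>> jog_arm(series="0 0 0 0 0 0;0 0 0 0 0 0;0 0 0 0 0 0;0 0 0 0 0 0;0 0 -0.02 0 0 0;0 0 -0.04 0 0 0;0 0 -0.05 0 0 0;0 0 -0.04 0 0 0;0 0 0 0 0 0", hand=-0.8)

```text
time_s: 20.55
tool_pos: [643.7, 26.7, 162.3]
orientation: [0.003, 0.686, 0.728, 0.002]
ft_force: [0.2, -0.1, -0.6]
opening: 0.895
finger_force: 0.0
```

Run:
```python
from h import *
go(409.5,317,78,3)
p,d=robot.read_camera("side"); cv2.imwrite("pics/g5.png",cv2.resize(p[170:310,200:360,::-1],None,fx=4,fy=4,interpolation=2))
```

```text
t 20.55 pos [643.7  26.7 162.3] psi 93.4 tilt z [ 0.007 -0.001 -1.   ] F [ 0.2 -0.1 -0.6] open 0.895
az 15.4 shift in tool axes now [ 303.8 -216.4] after turn [ 235.2 -289.5] tz 159.3
```

View pics/g5.png

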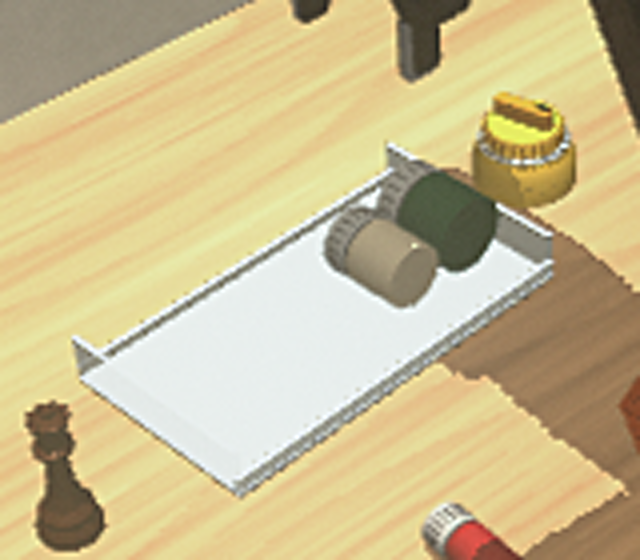

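>>> jog_arm(series="0.038 -0.027 0 0 0 0;0.038 -0.027 0 0 0 0;0.038 -0.027 0 0 0 0;0.038 -0.027 0 0 0 0;0.038 -0.027 0 0 0 0;0.038 -0.027 0 0 0 0;0.038 -0.027 0 0 0 0;0.038 -0.027 0 0 0 0;0 0 0 0 0 0", hand=-1)

```text
time_s: 21.72
tool_pos: [406.6, 318.8, 157.0]
orientation: [-0.0, 0.684, 0.729, -0.001]
ft_force: [-0.5, -0.5, -0.4]
opening: 1.002
finger_force: 0.0
```

>>> jog_arm(series="0 0 0.025 0 0 7.7;0 0 0.025 0 0 7.7;0 0 0.025 0 0 0;0 0 0.02 0 0 0;0 0 0 0 0 0;0 0 0 0 0 0")

```text
time_s: 22.48
tool_pos: [409.1, 317.0, 62.9]
orientation: [0.0, 0.777, 0.629, 0.0]
ft_force: [0.6, 0.3, 0.4]
opening: 0.998
finger_force: 0.0
```

Run:
```python
from h import *
go(409.5,317,78,3)
```

```text
t 22.475 pos [409.1 317.   62.9] psi 78.0 tilt z [ 0. -0. -1.] F [0.6 0.3 0.4] open 0.998
az 0.0 shift in tool axes now [0.1 0.4] after turn [0.1 0.4] tz 59.9
```

>>> jog_arm(series="0 0 0.02 0 0 0;0 0 0.02 0 0 0;0 0 0.019 0 0 0;0 0 0 0 0 0")

```text
time_s: 22.98
tool_pos: [408.6, 317.1, 3.4]
orientation: [-0.0, 0.777, 0.629, -0.0]
ft_force: [0.7, 0.6, 1.5]
opening: 0.998
finger_force: 0.0
```

>>> jog_arm(series="0 0 0 0 0 0;0 0 0 0 0 0;0 0 0 0 0 0;0 0 0 0 0 0;0 0 0 0 0 0;0 0 0 0 0 0", hand=1, newtons=30)

```text
time_s: 23.72
tool_pos: [409.1, 317.6, 4.6]
orientation: [0.0, 0.777, 0.63, 0.001]
ft_force: [-1.4, 0.1, 6.1]
opening: 0.653
finger_force: 30.7
```

Run:
```python
from h import *
go(640,81,93.4,8)
```

```text
t 23.725 pos [409.1 317.6   4.6] psi 78.0 tilt z [ 0.002  0.001 -1.   ] F [-1.4  0.1  6.1] open 0.653
az -15.4 shift in tool axes now [-183.6  275. ] after turn [-249.9  216.5] tz -3.4
```

>>> jog_arm(series="0 0 -0.03 0 0 0;0 0 -0.045 0 0 0;0 0 -0.045 0 0 0;-0.0306 0.0458 0 0 0 0;-0.0306 0.0458 0 0 0 0;-0.0306 0.0458 0 0 0 0;-0.0306 0.0458 0 0 0 0;-0.0306 0.0458 0 0 0 0;-0.0306 0.0458 0 0 0 0;0 0 0 0 0 0")

```text
time_s: 24.98
tool_pos: [641.4, 77.7, 123.9]
orientation: [0.001, 0.778, 0.628, 0.001]
ft_force: [-0.2, 1.0, -1.5]
opening: 0.651
finger_force: 33.2
```

>>> jog_arm(series="0 0 0 0 0 -7.7;0 0 0 0 0 -7.7;0 0 0 0 0 0;0 0 0 0 0 0")

```text
time_s: 25.48
tool_pos: [639.2, 81.1, 123.8]
orientation: [0.0, 0.687, 0.727, 0.0]
ft_force: [-0.3, 0.3, -0.3]
opening: 0.652
finger_force: 33.2
```

Run:
```python
from h import *
go(640,81,93.4,9.2)
```

```text
t 25.475 pos [639.2  81.1 123.8] psi 93.3 tilt z [ 0. -0. -1.] F [-0.3  0.3 -0.3] open 0.652
az -0.1 shift in tool axes now [-0.2  0.8] after turn [-0.2  0.8] tz 114.6
```

>>> jog_arm(series="0 0.0008 0.04 0 0 0;0 0 0.04 0 0 0;0 0 0.025 0 0 0;0 0 0.006 0 0 0;0 0 0.0035 0 0 0;0 0 0 0 0 0;0 0 0 0 0 0")

```text
time_s: 26.35
tool_pos: [640.6, 80.8, 9.9]
orientation: [0.001, 0.686, 0.728, 0.0]
ft_force: [0.4, -1.2, -1.0]
opening: 0.646
finger_force: 33.2
```

>>> jog_arm(series="-0.005 0 0 0 0 0;-0.004 0 0 0 0 0;-0.002 0 0 0 0 0;0 0 0 0 0 0;0 0 0 0 0 0")

```text
time_s: 26.98
tool_pos: [640.9, 69.8, 8.9]
orientation: [-0.0, 0.686, 0.728, -0.0]
ft_force: [-0.1, -1.0, -0.0]
opening: 0.651
finger_force: 33.2
```

>>> jog_arm(series="-0.001 0 0 0 0 0;-0.001 0 0 0 0 0;0 0 0 0 0 0;0 0 0 0 0 0")

```text
time_s: 27.48
tool_pos: [641.0, 67.7, 9.0]
orientation: [0.0, 0.686, 0.728, -0.0]
ft_force: [-0.3, -0.4, -0.6]
opening: 0.651
finger_force: 33.2
```

>>> jog_arm(series="-0.001 0 0 0 0 0;-0.001 0 0 0 0 0;0 0 0 0 0 0;0 0 0 0 0 0")

```text
time_s: 27.98
tool_pos: [641.2, 65.8, 9.0]
orientation: [0.0, 0.686, 0.728, -0.0]
ft_force: [-0.2, 0.3, -1.0]
opening: 0.645
finger_force: 33.2
```

>>> jog_arm(series="-0.001 0 0 0 0 0;0 0 0.0003 0 0 0;0 0 0 0 0 0;0 0 0 0 0 0")

```text
time_s: 28.48
tool_pos: [641.2, 65.2, 8.8]
orientation: [-0.0, 0.686, 0.728, 0.0]
ft_force: [-0.3, 5.1, 1.0]
opening: 0.65
finger_force: 33.4
```

>>> jog_arm(series="-0.001 0 0 0 0 0;0 0 0 0 0 0;0 0 0 0 0 0")

```text
time_s: 28.85
tool_pos: [641.2, 65.1, 8.8]
orientation: [-0.0, 0.686, 0.728, 0.0]
ft_force: [-1.1, 11.7, 1.0]
opening: 0.648
finger_force: 33.4
```

>>> jog_arm(series="0 0 0 0 0 0;0 0 0 0 0 0;0 0 0 0 0 0;0 0 0 0 0 0;0 0 -0.02 0 0 0;0 0 -0.04 0 0 0;0 0 -0.05 0 0 0;0 0 -0.02 0 0 0;0 0 0 0 0 0;0 0 0 0 0 0", hand=-0.8)

```text
time_s: 30.1
tool_pos: [640.8, 63.8, 138.2]
orientation: [-0.0, 0.686, 0.728, -0.0]
ft_force: [-1.0, 0.1, -1.3]
opening: 0.9
finger_force: 0.0
```

Run:
```python
from h import *
go(440,141,87.5,3)
p,d=robot.read_camera("side"); cv2.imwrite("pics/g6.png",cv2.resize(p[170:320,200:360,::-1],None,fx=4,fy=4,interpolation=2))
```

```text
t 30.1 pos [640.8  63.8 138.2] psi 93.4 tilt z [-0.001 -0.    -1.   ] F [-1.   0.1 -1.3] open 0.9
az 5.9 shift in tool axes now [  89.1 -195.8] after turn [  68.4 -204. ] tz 135.2
```

View pics/g6.png

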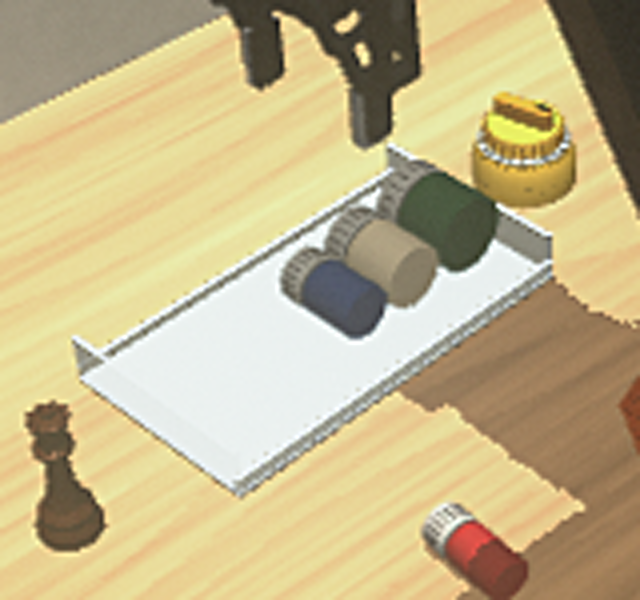

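>>> jog_arm(series="0.0223 -0.049 0 0 0 0;0.0223 -0.049 0 0 0 0;0.0223 -0.049 0 0 0 0;0.0222 -0.0488 0 0 0 0;0 0 0 0 0 5.9;0 0 0.04 0 0 0;0 0 0.04 0 0 0;0 0 0 0 0 0;0 0 0 0 0 0", hand=-1)

```text
time_s: 31.28
tool_pos: [440.6, 141.0, 59.2]
orientation: [-0.0, 0.722, 0.692, -0.0]
ft_force: [0.2, -0.0, 0.7]
opening: 0.998
finger_force: 0.0
```

Run:
```python
from h import *
go(440,141,87.5,3)
```

```text
t 31.275 pos [440.6 141.   59.2] psi 87.5 tilt z [-0. -0. -1.] F [ 0.2 -0.   0.7] open 0.998
az 0.0 shift in tool axes now [-0.1 -0.6] after turn [-0.1 -0.6] tz 56.2
```

>>> jog_arm(series="0 0 0.02 0 0 0;0 0 0.02 0 0 0;0 0 0.0155 0 0 0;0 0 0 0 0 0")

```text
time_s: 31.78
tool_pos: [440.8, 141.0, 3.7]
orientation: [0.0, 0.722, 0.692, 0.0]
ft_force: [-0.9, 0.6, 0.5]
opening: 1.001
finger_force: 0.0
```

>>> jog_arm(series="0 0 0 0 0 0;0 0 0 0 0 0;0 0 0 0 0 0;0 0 0 0 0 0;0 0 0 0 0 0;0 0 0 0 0 0", hand=1, newtons=30)

```text
time_s: 32.52
tool_pos: [441.0, 141.1, 4.3]
orientation: [0.001, 0.722, 0.692, 0.001]
ft_force: [-0.5, -0.9, 8.4]
opening: 0.645
finger_force: 30.0
```

Run:
```python
from h import *
go(638.5,110,93.4,8)
```

```text
t 32.525 pos [441.  141.1   4.3] psi 87.5 tilt z [ 0.002  0.    -1.   ] F [-0.5 -0.9  8.4] open 0.645
az -5.9 shift in tool axes now [-22.6 198.7] after turn [-42.8 195.3] tz -3.7
```

>>> jog_arm(series="0 0 -0.03 0 0 0;0 0 -0.035 0 0 0;0 0 -0.035 0 0 0;-0.0057 0.0497 0 0 0 0;-0.0057 0.0497 0 0 0 0;-0.0056 0.0497 0 0 0 0;-0.0056 0.0497 0 0 0 0;0 0 0 0 0 -5.9;0 0 0 0 0 0;0 0 0 0 0 0")

```text
time_s: 33.78
tool_pos: [637.7, 110.0, 103.6]
orientation: [0.0, 0.686, 0.727, -0.0]
ft_force: [-0.0, -0.6, -1.4]
opening: 0.647
finger_force: 33.6
```

Run:
```python
from h import *
go(639.5,110,93.4,8.8)
```

```text
t 33.775 pos [637.7 110.  103.6] psi 93.3 tilt z [ 0. -0. -1.] F [-0.  -0.6 -1.4] open 0.647
az -0.1 shift in tool axes now [-0.1  1.8] after turn [-0.1  1.8] tz 94.8
```

>>> jog_arm(series="0 0.001 0.04 0 0 0;0 0 0.035 0 0 0;0 0 0.012 0 0 0;0 0 0.005 0 0 0;0 0 0.0025 0 0 0;0 0 0 0 0 0;0 0 0 0 0 0")

```text
time_s: 34.65
tool_pos: [639.4, 109.9, 9.4]
orientation: [0.0, 0.686, 0.728, 0.0]
ft_force: [-0.4, 0.2, 0.0]
opening: 0.647
finger_force: 33.6
```

>>> jog_arm(series="-0.005 0 0 0 0 0;-0.004 0 0 0 0 0;-0.002 0 0 0 0 0;0 0 0 0 0 0;0 0 0 0 0 0")

```text
time_s: 35.28
tool_pos: [639.7, 99.0, 8.7]
orientation: [0.0, 0.686, 0.728, -0.0]
ft_force: [-0.7, 0.9, 0.5]
opening: 0.644
finger_force: 33.6
```

>>> jog_arm(series="-0.001 0 0 0 0 0;-0.001 0 0 0 0 0;0 0 0 0 0 0;0 0 0 0 0 0")

```text
time_s: 35.78
tool_pos: [639.9, 97.0, 8.7]
orientation: [0.0, 0.686, 0.728, -0.0]
ft_force: [0.3, 0.2, 0.1]
opening: 0.651
finger_force: 33.6
```

>>> jog_arm(series="-0.001 0 0 0 0 0;0 0 0 0 0 0;0 0 0 0 0 0")

```text
time_s: 36.15
tool_pos: [639.9, 96.4, 8.7]
orientation: [-0.0, 0.686, 0.728, 0.0]
ft_force: [-0.4, 5.0, -0.4]
opening: 0.646
finger_force: 33.6
```

>>> jog_arm(series="-0.0007 0 0 0 0 0;0 0 0.0004 0 0 0;0 0 0 0 0 0;0 0 0 0 0 0")

```text
time_s: 36.65
tool_pos: [639.9, 96.3, 8.5]
orientation: [-0.0, 0.686, 0.728, 0.0]
ft_force: [-0.9, 9.4, 1.7]
opening: 0.648
finger_force: 33.9
```

>>> jog_arm(series="0 0 0 0 0 0;0 0 0 0 0 0;0 0 0 0 0 0;0 0 0 0 0 0;0 0 -0.02 0 0 0;0 0 -0.04 0 0 0;0 0 -0.05 0 0 0;0 0 -0.02 0 0 0;0 0 0 0 0 0;0 0 0 0 0 0", hand=-0.8)

```text
time_s: 37.9
tool_pos: [639.5, 95.2, 137.8]
orientation: [-0.0, 0.686, 0.728, -0.0]
ft_force: [-0.8, 0.0, -0.7]
opening: 0.896
finger_force: 0.0
```

Run:
```python
from h import *
go(446,-4.5,62.5,3)
p,d=robot.read_camera("side"); a=cv2.resize(p[180:300,210:350,::-1],None,fx=3.5,fy=3.5,interpolation=2)
f,cx,cy,T=cam("side"); b=cv2.resize(p[250:298,340:390,::-1],None,fx=6,fy=6,interpolation=2)
c=np.zeros((420,800,3),np.uint8); c[:,:490]=a[:420]; c[:288,495:795]=b; cv2.imwrite("pics/g7.png",c)
W=cloud("side",d);m=(W[...,2]>7)&(W[...,2]<26)&(abs(W[...,0]-446)<45)&(abs(W[...,1]+4)<45)
print(m.sum(),cv2.minAreaRect(W[m][:,:2].astype(np.float32)))
```

```text
t 37.9 pos [639.5  95.2 137.8] psi 93.4 tilt z [-0.001 -0.    -1.   ] F [-0.8  0.  -0.7] open 0.896
az 30.9 shift in tool axes now [ -88.  -199.1] after turn [-177.8 -125.6] tz 134.8
211 ((446.6577453613281, -3.8567028045654297), (30.193056106567383, 49.20535659790039), 62.96763229370117)
```

View pics/g7.png

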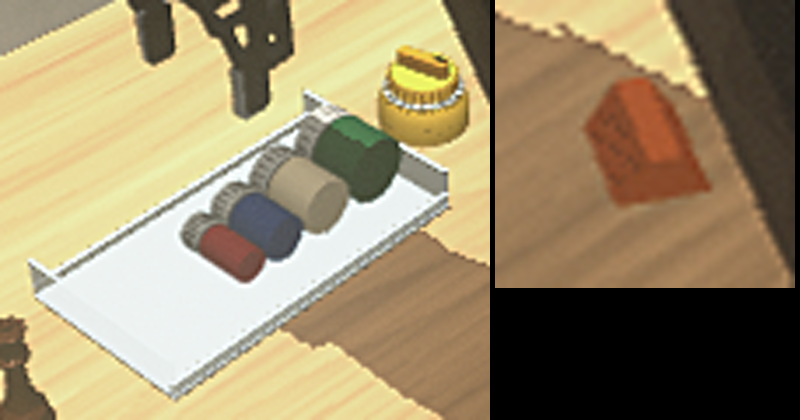

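>>> jog_arm(series="-0.022 -0.0498 0 0 0 0;-0.022 -0.0498 0 0 0 0;-0.022 -0.0498 0 0 0 0;-0.022 -0.0498 0 0 0 0;0 0 0 0 0 7.7;0 0 0 0 0 7.7;0 0 0.04 0 0 7.7;0 0 0.04 0 0 7.7;0 0 0 0 0 0;0 0 0 0 0 0", hand=-1)

```text
time_s: 39.2
tool_pos: [446.5, -4.5, 58.8]
orientation: [-0.0, 0.854, 0.521, -0.0]
ft_force: [0.2, 0.9, 1.7]
opening: 1.001
finger_force: 0.0
```

Run:
```python
from h import *
go(446.3,-4.2,62.5,3)
```

```text
t 39.2 pos [446.5  -4.5  58.8] psi 62.8 tilt z [-0. -0. -1.] F [0.2 0.9 1.7] open 1.001
az 0.3 shift in tool axes now [ 0.2 -0.4] after turn [ 0.2 -0.4] tz 55.8
```

>>> jog_arm(series="0 0 0.02 0 0 0;0 0 0.02 0 0 0;0 0 0.0155 0 0 0;0 0 0 0 0 0")

```text
time_s: 39.7
tool_pos: [446.7, -4.5, 3.4]
orientation: [0.0, 0.854, 0.52, 0.0]
ft_force: [0.0, 0.5, 0.9]
opening: 1.002
finger_force: 0.0
```

>>> jog_arm(series="0 0 0 0 0 0;0 0 0 0 0 0;0 0 0 0 0 0;0 0 0 0 0 0;0 0 0 0 0 0;0 0 0 0 0 0", hand=1, newtons=30)

```text
time_s: 40.45
tool_pos: [446.8, -4.5, 3.7]
orientation: [0.001, 0.854, 0.52, 0.001]
ft_force: [-1.7, 0.9, 10.0]
opening: 0.51
finger_force: 29.1
```

Run:
```python
from h import *
go(638.3,134,93.4,8)
```

```text
t 40.45 pos [446.8  -4.5   3.7] psi 62.6 tilt z [ 0.002 -0.    -1.   ] F [-1.7  0.9 10. ] open 0.51
az -30.8 shift in tool axes now [211.1 106.4] after turn [126.9 199.4] tz -4.3
```

>>> jog_arm(series="0 0 -0.03 0 0 0;0 0 -0.045 0 0 0;0 0 -0.045 0 0 0;0.0422 0.0213 0 0 0 0;0.0422 0.0213 0 0 0 0;0.0422 0.0213 0 0 0 0;0.0422 0.0213 0 0 0 0;0.0422 0.0213 0 0 0 0;0 0 0 0 0 0")

```text
time_s: 41.58
tool_pos: [639.5, 135.6, 122.6]
orientation: [0.0, 0.854, 0.521, 0.0]
ft_force: [1.0, -0.1, -0.4]
opening: 0.508
finger_force: 32.0
```

>>> jog_arm(series="0 0 0 0 0 -7.7;0 0 0 0 0 -7.7;0 0 0 0 0 -7.7;0 0 0 0 0 -7.7;0 0 0 0 0 0;0 0 0 0 0 0")

```text
time_s: 42.32
tool_pos: [637.7, 133.6, 122.9]
orientation: [-0.0, 0.687, 0.727, -0.0]
ft_force: [0.4, -0.1, -0.4]
opening: 0.504
finger_force: 32.0
```

Run:
```python
from h import *
go(638.3,134,93.4,8.3)
```

```text
t 42.325 pos [637.7 133.6 122.9] psi 93.3 tilt z [-0. -0. -1.] F [ 0.4 -0.1 -0.4] open 0.504
az -0.1 shift in tool axes now [0.3 0.7] after turn [0.3 0.7] tz 114.6
```

>>> jog_arm(series="0 0.0007 0.04 0 0 0;0 0 0.035 0 0 0;0 0 0.025 0 0 0;0 0 0.01 0 0 0;0 0 0.0035 0 0 0;0 0 0.001 0 0 0;0 0 0 0 0 0;0 0 0 0 0 0")

```text
time_s: 43.32
tool_pos: [638.9, 134.0, 8.9]
orientation: [0.0, 0.686, 0.728, 0.0]
ft_force: [-0.6, 0.1, -0.3]
opening: 0.503
finger_force: 32.0
```

Run:
```python
from h import *
go(637,121.3,93.4,7.8)
p,d=robot.read_camera("side"); cv2.imwrite("pics/g8.png",cv2.resize(p[190:300,210:340,::-1],None,fx=5,fy=5,interpolation=2))
```

```text
t 43.325 pos [638.9 134.    8.9] psi 93.4 tilt z [ 0.001  0.    -1.   ] F [-0.6  0.1 -0.3] open 0.503
az 0.0 shift in tool axes now [-12.5  -2.7] after turn [-12.5  -2.7] tz 1.1
```

View pics/g8.png

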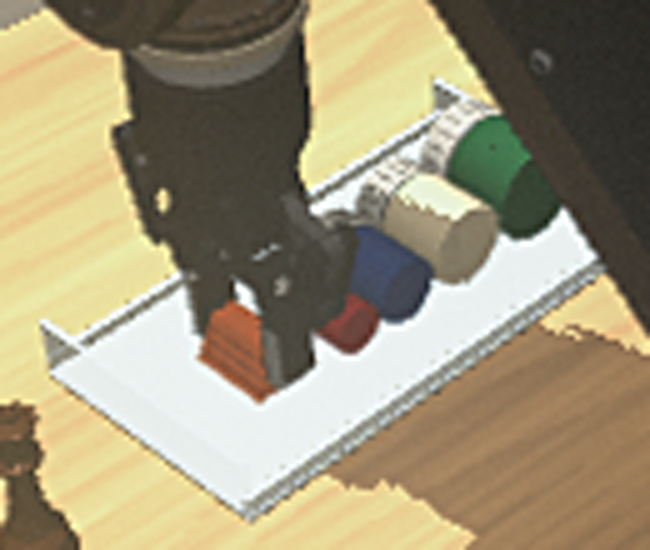

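>>> jog_arm(series="0 0 0.0012 0 0 0;0 0 0 0 0 0")

```text
time_s: 43.62
tool_pos: [638.9, 134.0, 7.8]
orientation: [0.0, 0.686, 0.728, 0.0]
ft_force: [-2.1, -0.7, 6.2]
opening: 0.507
finger_force: 32.7
```

>>> jog_arm(series="0 0 0 0 0 0;0 0 0 0 0 0;0 0 0 0 0 0;0.004 0 0 0 0 0;0 0 0.001 0 0 0;0 0 0 0 0 0", hand=-0.5)

```text
time_s: 44.38
tool_pos: [638.4, 138.0, 5.9]
orientation: [-0.0, 0.686, 0.728, -0.0]
ft_force: [0.2, -0.8, -0.2]
opening: 0.751
finger_force: 0.0
```

>>> jog_arm(series="0 0 0 0 0 0;0 0 0 0 0 0;0 0 0 0 0 0;0 0 0 0 0 0;0 0 0 0 0 0", hand=1)

```text
time_s: 45.0
tool_pos: [638.6, 137.9, 6.3]
orientation: [0.0, 0.686, 0.728, 0.0]
ft_force: [-1.4, -0.3, 3.9]
opening: 0.509
finger_force: 31.1
```

>>> jog_arm(series="0 0 -0.0005 0 0 0;-0.004 0 0 0 0 0;-0.003 0 0 0 0 0;-0.002 0 0 0 0 0;0 0 0 0 0 0;0 0 0 0 0 0")

```text
time_s: 45.75
tool_pos: [639.0, 129.0, 6.6]
orientation: [0.0, 0.686, 0.728, -0.0]
ft_force: [-0.5, -0.2, 0.2]
opening: 0.51
finger_force: 30.6
```

>>> jog_arm(series="-0.001 0 0 0 0 0;-0.0005 0 0 0 0 0;0 0 0 0 0 0;0 0 0 0 0 0")

```text
time_s: 46.25
tool_pos: [639.1, 127.4, 6.6]
orientation: [0.0, 0.686, 0.728, -0.0]
ft_force: [-0.0, -0.2, -0.8]
opening: 0.508
finger_force: 30.6
```

>>> jog_arm(series="-0.001 0 0 0 0 0;0 0 0 0 0 0;0 0 0 0 0 0")

```text
time_s: 46.62
tool_pos: [639.1, 126.4, 6.6]
orientation: [0.0, 0.686, 0.728, -0.0]
ft_force: [-0.4, 0.0, -0.8]
opening: 0.504
finger_force: 30.6
```

>>> jog_arm(series="-0.0005 0 0.0003 0 0 0;-0.0003 0 0 0 0 0;0 0 0 0 0 0;0 0 0 0 0 0")

```text
time_s: 47.12
tool_pos: [639.2, 125.6, 6.3]
orientation: [0.0, 0.686, 0.728, -0.0]
ft_force: [-0.3, -0.3, -0.2]
opening: 0.505
finger_force: 30.6
```

>>> jog_arm(series="-0.0005 0 0 0 0 0;0 0 0 0 0 0;0 0 0 0 0 0")

```text
time_s: 47.5
tool_pos: [639.2, 125.3, 6.3]
orientation: [0.0, 0.686, 0.728, 0.0]
ft_force: [-0.4, 3.1, 0.6]
opening: 0.505
finger_force: 30.6
```

>>> jog_arm(series="-0.0005 0 0 0 0 0;0 0 0 0 0 0;0 0 0 0 0 0")

```text
time_s: 47.88
tool_pos: [639.3, 124.8, 6.3]
orientation: [0.0, 0.686, 0.728, 0.0]
ft_force: [-0.0, 5.3, 0.8]
opening: 0.503
finger_force: 30.7
```

>>> jog_arm(series="-0.0005 0 0 0 0 0;0 0 0 0 0 0;0 0 0 0 0 0")

```text
time_s: 48.25
tool_pos: [639.3, 124.1, 6.3]
orientation: [0.0, 0.686, 0.728, -0.0]
ft_force: [0.5, 4.5, 1.6]
opening: 0.506
finger_force: 30.7
```

>>> jog_arm(series="-0.0005 0 0 0 0 0;0 0 0 0 0 0;0 0 0 0 0 0")

```text
time_s: 48.62
tool_pos: [639.3, 123.6, 6.3]
orientation: [0.0, 0.686, 0.728, -0.0]
ft_force: [-0.2, 4.1, 2.6]
opening: 0.507
finger_force: 30.7
```

```bash
cat >> h.py <<'E'
def prof(n,d):
    W=cloud(n,d); q=W[...,:2]-[639.3,77.5]; c,s=np.cos(.0593),np.sin(.0593)
    X=q[...,0]*c+q[...,1]*s; Y=-q[...,0]*s+q[...,1]*c; Z=W[...,2]; m=(abs(X)<24)&(Z>1)&(Z<62)&(d>0)
    print(n,[(y,int(round(np.percentile(Z[m&(abs(Y-y)<1.5)],85))) if (m&(abs(Y-y)<1.5)).sum()>3 else None) for y in range(-119,75,3)])
    print("side gaps", )
E
python3 - <<'E'
from h import *
for n in("side","top"):
    p,d=robot.read_camera(n); prof(n,d)
E
```

```text
side [(-119, None), (-116, None), (-113, None), (-110, None), (-107, 50), (-104, 51), (-101, 53), (-98, 54), (-95, 54), (-92, 54), (-89, 54), (-86, 53), (-83, 53), (-80, 49), (-77, 48), (-74, 46), (-71, 39), (-68, 37), (-65, None), (-62, 41), (-59, 42), (-56, 45), (-53, 45), (-50, 46), (-47, 46), (-44, 45), (-41, 45), (-38, 43), (-35, 42), (-32, 39), (-29, 35), (-26, 34), (-23, None), (-20, 38), (-17, 40), (-14, 41), (-11, 41), (-8, 41), (-5, 40), (-2, 38), (1, 32), (4, 35), (7, None), (10, None), (13, None), (16, None), (19, None), (22, None), (25, 31), (28, 29), (31, 22), (34, 23), (37, 24), (40, 49), (43, 45), (46, 31), (49, 32), (52, 22), (55, 21), (58, 35), (61, 18), (64, 5), (67, 5), (70, 5), (73, 5)]
side gaps
top [(-119, 42), (-116, 47), (-113, 51), (-110, 54), (-107, 56), (-104, 56), (-101, 58), (-98, 58), (-95, 57), (-92, 56), (-89, 55), (-86, 54), (-83, 56), (-80, 51), (-77, 47), (-74, 44), (-71, 36), (-68, 40), (-65, 44), (-62, 46), (-59, 47), (-56, 49), (-53, 50), (-50, 48), (-47, 49), (-44, 47), (-41, 47), (-38, 44), (-35, 44), (-32, 37), (-29, 32), (-26, 36), (-23, 41), (-20, 43), (-17, None), (-14, None), (-11, None), (-8, None), (-5, None), (-2, None), (1, None), (4, None), (7, None), (10, None), (13, None), (16, None), (19, None), (22, None), (25, None), (28, None), (31, None), (34, None), (37, None), (40, None), (43, None), (46, None), (49, None), (52, None), (55, None), (58, None), (61, None), (64, None), (67, None), (70, None), (73, None)]
side gaps
```

>>> jog_arm(series="-0.0005 0 0 0 0 0;0 0 0 0 0 0;0 0 0 0 0 0")

```text
time_s: 49.1
tool_pos: [639.3, 123.1, 6.3]
orientation: [0.0, 0.686, 0.728, -0.0]
ft_force: [-0.7, 4.0, 2.0]
opening: 0.506
finger_force: 30.8
```

>>> jog_arm(series="0 0 0 0 0 0;0 0 0 0 0 0;0 0 0 0 0 0;0 0 -0.02 0 0 0;0 0 -0.04 0 0 0;0 0 -0.05 0 0 0;0 0 -0.03 0 0 0;0.05 0 0 0 0 0;0.04 0 0 0 0 0;0 0 0 0 0 0", hand=-0.5)

```text
time_s: 50.35
tool_pos: [633.5, 215.4, 147.7]
orientation: [0.0, 0.685, 0.729, 0.001]
ft_force: [0.6, -0.5, 0.3]
opening: 0.75
finger_force: 0.0
```

Run:
```python
from h import *
Ds=[robot.read_camera("side") for _ in range(4)]
prof("side",np.median([d for _,d in Ds],0))
p=Ds[0][0]; cv2.imwrite("pics/g9.png",cv2.resize(p[195:285,230:340,::-1],None,fx=6,fy=6,interpolation=2))
```

```text
side [(-119, None), (-116, None), (-113, None), (-110, 49), (-107, 50), (-104, 52), (-101, 53), (-98, 53), (-95, 53), (-92, 53), (-89, 53), (-86, 52), (-83, 51), (-80, 50), (-77, 46), (-74, 43), (-71, 39), (-68, None), (-65, None), (-62, 41), (-59, 42), (-56, 44), (-53, 45), (-50, 45), (-47, 45), (-44, 45), (-41, 45), (-38, 43), (-35, 41), (-32, 38), (-29, 33), (-26, None), (-23, 33), (-20, 35), (-17, 36), (-14, 37), (-11, 37), (-8, 37), (-5, 37), (-2, 35), (1, 33), (4, 29), (7, 25), (10, 26), (13, 28), (16, 29), (19, 29), (22, 29), (25, 28), (28, 27), (31, 22), (34, 19), (37, 16), (40, 24), (43, 24), (46, 24), (49, 24), (52, 22), (55, 19), (58, 12), (61, 9), (64, 5), (67, 4), (70, 4), (73, 4)]
side gaps
```

View pics/g9.png

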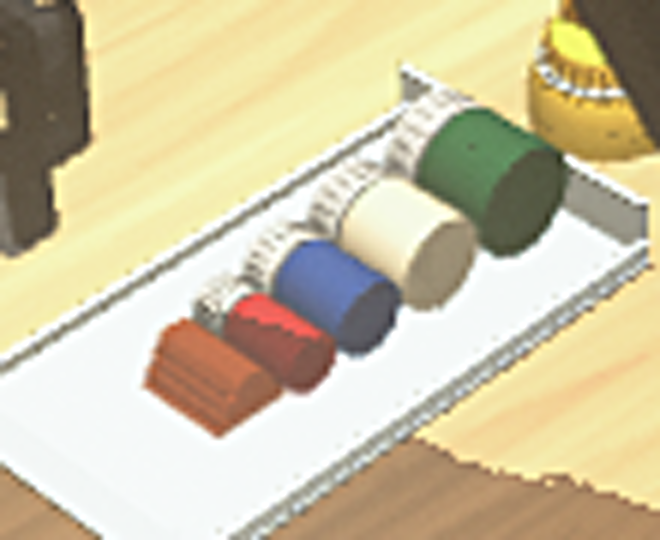

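Run:
```python
from h import *
go(639,125.5,93.4,6.3)
```

```text
t 50.55 pos [634.1 212.1 146.8] psi 93.4 tilt z [ 0. -0. -1.] F [ 1.   0.1 -0.8] open 0.743
az -0.0 shift in tool axes now [-86.7  -0.2] after turn [-86.7  -0.2] tz 140.5
```

>>> jog_arm(series="-0.045 0 0 0 0 0;-0.0415 0 0 0 0 0;0 0 0.05 0 0 0;0 0 0.04 0 0 0;0 0 0.03 0 0 0;0 0 0.015 0 0 0;0 0 0.0055 0 0 0;0 0 0 0 0 0;0 0 0 0 0 0")

```text
time_s: 51.68
tool_pos: [639.6, 126.7, 6.9]
orientation: [0.001, 0.686, 0.728, 0.001]
ft_force: [0.8, 0.6, 0.8]
opening: 0.748
finger_force: 0.0
```

>>> jog_arm(series="0 0 0 0 0 0;0 0 0 0 0 0;0 0 0 0 0 0;0 0 0 0 0 0;0 0 0 0 0 0", hand=1, newtons=25)

```text
time_s: 52.3
tool_pos: [639.5, 126.8, 6.7]
orientation: [0.0, 0.686, 0.728, 0.0]
ft_force: [-1.1, 0.1, 5.5]
opening: 0.505
finger_force: 25.6
```

>>> jog_arm(series="0 0 -0.0003 0 0 0;-0.0005 0 0 0 0 0;0 0 0 0 0 0;0 0 0 0 0 0")

```text
time_s: 52.8
tool_pos: [639.5, 126.6, 6.7]
orientation: [0.0, 0.686, 0.728, 0.001]
ft_force: [0.1, 3.0, 5.6]
opening: 0.508
finger_force: 25.6
```

>>> jog_arm(series="0 0 -0.0006 0 0 0;0 0 0 0 0 0;0 0 0 0 0 0")

```text
time_s: 53.18
tool_pos: [639.2, 126.4, 6.7]
orientation: [0.0, 0.686, 0.728, 0.0]
ft_force: [0.4, 5.5, 2.1]
opening: 0.505
finger_force: 25.9
```

>>> jog_arm(series="-0.0003 0 0 0 0 0;0 0 0 0 0 0;0 0 0 0 0 0")

```text
time_s: 53.55
tool_pos: [639.2, 126.2, 6.7]
orientation: [-0.0, 0.686, 0.728, 0.0]
ft_force: [1.0, 5.1, 3.1]
opening: 0.508
finger_force: 25.9
```

>>> jog_arm(series="0.0003 0 0 0 0 0;0 0 0.0003 0 0 0;0 0 0 0 0 0")

```text
time_s: 53.92
tool_pos: [639.2, 126.2, 6.7]
orientation: [0.0, 0.686, 0.728, 0.0]
ft_force: [-0.7, 4.6, 6.2]
opening: 0.51
finger_force: 26.2
```

>>> jog_arm(series="0 0 0 0 0 0;0 0 0 0 0 0;0 0 0 0 0 0;0 0 -0.02 0 0 0;0 0 -0.04 0 0 0;0 0 -0.05 0 0 0;0 0 -0.03 0 0 0;0.05 0 0 0 0 0;0.04 0 0 0 0 0;0 0 0 0 0 0", hand=-0.5)

```text
time_s: 55.18
tool_pos: [633.3, 218.4, 147.8]
orientation: [0.0, 0.685, 0.729, 0.001]
ft_force: [-0.6, 0.1, -0.1]
opening: 0.747
finger_force: 0.0
```

Run:
```python
from h import *
prof("side",np.median([robot.read_camera("side")[1] for _ in range(8)],0))
W=cloud("side",robot.read_camera("side")[1])
q=W[...,:2]-[639.3,77.5];c,s=np.cos(.0593),np.sin(.0593);X=q[...,0]*c+q[...,1]*s;Y=-q[...,0]*s+q[...,1]*c;Z=W[...,2]
for name,a,b,h in(("50",-105,-85,48),("42",-58,-40,41),("34",-19,-3,33),("26",13,25,26),("chock",36,52,20)):
    m=(Y>a)&(Y<b)&(Z>h)&(Z<h+12)&(abs(X)<45); print(name,m.sum(),"xrange",np.percentile(X[m],[2,98]).round(1),"mean y slope",np.polyfit(X[m],Y[m],1).round(3))
```

```text
side [(-119, None), (-116, None), (-113, None), (-110, 48), (-107, 50), (-104, 52), (-101, 52), (-98, 53), (-95, 53), (-92, 53), (-89, 53), (-86, 52), (-83, 51), (-80, 49), (-77, 47), (-74, 44), (-71, 38), (-68, None), (-65, None), (-62, 41), (-59, 42), (-56, 44), (-53, 45), (-50, 45), (-47, 46), (-44, 45), (-41, 44), (-38, 42), (-35, 41), (-32, 37), (-29, 32), (-26, None), (-23, None), (-20, 34), (-17, 36), (-14, 38), (-11, 38), (-8, 38), (-5, 37), (-2, 35), (1, 33), (4, 29), (7, 23), (10, 27), (13, 28), (16, 29), (19, 30), (22, 29), (25, 28), (28, 26), (31, 21), (34, 19), (37, 18), (40, 24), (43, 24), (46, 24), (49, 24), (52, 22), (55, 17), (58, 12), (61, 7), (64, 4), (67, 4), (70, 4), (73, 4)]
side gaps
50 125 xrange [-29.5  24.8] mean y slope [ 1.9000e-02 -9.4225e+01]
42 115 xrange [-29.5  25.6] mean y slope [ 1.8000e-02 -4.8097e+01]
34 107 xrange [-27.8  26.1] mean y slope [ 4.000e-03 -9.986e+00]
26 85 xrange [-27.2  26. ] mean y slope [2.0000e-03 1.9909e+01]
chock 85 xrange [-21.6  22.5] mean y slope [-2.0000e-02  4.5501e+01]
```

```bash
python3 -c "
from station import robot
print(robot.job_done())"
```

```text
the job is handed in; nothing more can be done
None
```

The four canisters lie across the middle of the tray in order of thickness, the thickest against the timer-end wall. The orange chock is snug against the thinnest. The final depth check put every centre spacing within about 0.6 mm of an exact fit, and the job was handed in at about 56 s of the 122 s allowed; no verdict was returned.

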